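# Load a parts-washing basket and snap its cap on

### The arm

A 7-joint arm with a two-finger parallel gripper is mounted at the origin on the work surface. World frame = base frame: x ahead of the robot, y to its left, z up, the work surface at z = 0. Lengths are in mm, angles in rad, forces in N, time in s.
With the tool pointing down it reaches from about 400 to 900 mm from the base axis. Payload 5.6 kg.
Tool frame: the origin (TCP) lies midway between the tips of the shut fingers; the grasp point (between the pads) lies 19 mm behind it; z points along the fingers, y is the line along which they close (so a half turn about z gives the same grasp; the last joint's range is limited). The gripper opens to 92 mm and grips with 3 to 60 N. Pads are 20 mm wide; open, the fingers measure 128 mm over their backs; the gripper's body (75 mm by 189 mm) begins 69 mm behind the grasp point.
Start: joints at [1.221, 0.468, -0.012, 1.603, 0.006, 1.071, -0.056], TCP at [196.265, -619.669, 214.592] pointing down, gripper open.
Joint ranges: [-2.53, 2.53], [-0.31, 2.02], [-1.57, 1.55], [0.28, 2.44], [-1.29, 4.43], [0.15, 1.84], [-2.92, 2.92]. Speed limits (rad/s): [2.57, 2.57, 3.14, 3.14, 3.14, 3.14, 3.14].

### API

Orientations are given as a rotation vector (axis times angle).
In Python, from cell import robot, grip, kin, viewer gives the robot as it stands. Calls block until the motion is done:
- robot.movep(position, orientation): joint-space move of the TCP to a pose.
- robot.servo_line(position, feed=150, rotation=None): straight line of the TCP; rotation=None keeps the orientation; feed is the mean speed in mm/s.
- robot.goto_joints(angles): joint-space move.
- grip(opening, newtons=None): opening from 0.0 (shut) to 1.0 (fully open); newtons is the grip in N (None keeps the last); returns when the fingers have stopped.
- robot.hold(seconds).
- kin.ik(position, orientation): joint angles nearest the present ones, or None.
- robot.observe(): the state.
- viewer.read_camera(name): name is "side" or "top" or "wrist"; returns the picture (384x512x3 uint8, red, green, blue); there is no depth.
- viewer.camera_info(name): a dict with "camera_matrix" (3x3 intrinsics, pixels), "R" (3x3) and "t" (3): a world point X has camera coordinates R X + t. Camera axes: x right, y down, z forward; pixel columns grow to the right and rows downward; lengths in mm; the calibration is good to about 2 mm. A picture is of the moment at which its call begins: read the wrist's pose just before it. camera_info takes no time and is no camera call; for the wrist camera it gives the pose at the moment of the call.
A pose or a line that the arm cannot do raises robot.IKError and nothing moves.
- robot.job_done(): hands the job in; it is judged then, once.
Trained networks look in the newest picture that a camera, given by its name, has taken for a name from the list of things; names that differ only in an ending like _2 or _b are one class to them, and where a whole thing is asked for, a point or a joint stands for the part that bears it (a point fixed in the world has none). Each returns a list of dicts, best first, with "confidence" (0 to 1); they miss things now and then, are a little off and sometimes report something else, mostly with a low value. They report only what shows in the picture. A call takes as long as a camera call. They do not tell look-alikes from the thing itself.
- viewer.silhouettes(name, camera): "mask" (384x512 bool, what is visible of it).
- viewer.pinpoint(name, camera): "at" ([x, y, z] in mm, in the coordinates of the camera as it stood for that picture, good to about 4 mm: a listed point, or the origin of a listed thing).
The state is a dict: "t": time; "joints": joint angles; "joint_velocities": joint speeds; "joint_torque": joint torques, N m; "tcp_pos": TCP position; "tcp_rot": TCP orientation; "contact_force": force on the tool from outside, world axes, zero at the start; "wrist_torque": the same for the moment, N m; "grip_width": opening from 0.0 (shut) to 1.0 (fully open); "grip_force": force on a finger pad.
Only numpy, scipy, OpenCV 4.12 (cv2) and the standard library are available. Lean on these libraries where they do the work, as an engineer would, in place of code of your own. Each camera call takes 0.05 s, during which the arm holds its last target. There are 200 camera calls.

### The job

Get the T-nuts ready for washing: lift the bar of the hinged feed tray so that all five T-nuts slide off into the basket, then put the snap-fit cap over the stud in the middle of the basket and press it straight down until it clicks. Do not stop at the click: keep pressing until the rubber seal under the cap is squeezed right down, and finish while still holding the cap pressed down like that. Leave the other things on the trolley where they are.

Things in the scene. Friction and masses are not known exactly. Their poses are not given: they have to be found in the camera images.
- stand: fixed, level parts-washing stand. Origin: on the table under the stud's axis; z up, y points from the basket to the feed tray. Square steel basket, open on top, centred on the axis: outside 132 x 128 mm (x, y), walls 4 mm, floor at 10 mm, rim 64 mm above the table; in its middle a 36 mm post with a rubber seal and a 16 mm stud. Base plate 140 mm wide (x), y = -72 to 178 mm, 6 mm thick.
- stud_top (a point): top of the stud, 92 mm above the table. Stud 16 mm across, top 6 mm tapered to 10 mm. Three spring balls stand 3.5 mm out of its sides, centres 75 mm above the table. The cap's mouth meets them with the cap's underside 79 mm above the table; pushing past takes 7 to 10 N near 78 mm, then the force drops (the click) and below 73 mm the balls pull the cap down themselves, on to the seal.
- seal_top (a point): centre of the top face of the rubber seal, a black disc 37 mm across around the stud, 64 mm above the table when not pressed; it goes down with the seal.
- seal (a joint): how far the seal is squeezed, m: 0 free, 0.005 right down (hard stop). It springs back: about 4 N to start and 13 N right down. It is squeezed only while the cap is pressed.
- tray (a joint): tilt of the feed tray, rad: 0 level (rest stop), growing as the bar end is lifted, at most 1.3. The tray falls back to level slowly when let go. The nuts start to slide at about 0.5 to 0.7; at 1.05 they all leave it.
- tray_bar (a point): middle of the tray's lifting bar, a round steel bar 10 mm thick lying parallel to the stand's x axis, 72 mm above the table when level and 158 mm from the hinge axis. 74 mm are free between the two arms that carry it; it stands 38 mm clear of the tray's back wall, with nothing under it.
- tray_hinge (a point): middle of the tray's hinge axis, which is parallel to the stand's x axis, 56 mm from the stand's axis and 72 mm above the table. The tray is an aluminium scoop 118 mm wide and 115 mm long from the hinge, walls 22 mm high, open towards the basket; its floor top is level with the hinge axis.
- cap: loose snap-fit aluminium cap, 140 g, on the table mouth down, left or right of the stand: disc 92 mm across, 4 mm thick, with a closed hub 34 mm across up to 43 mm. Origin: centre of the underside, z up. Mouth 19 mm across with a 6 mm high lip, wider behind, 38 mm deep. On the stand its underside is 64 mm above the table when clicked and just on the seal, 59 mm with the seal right down.
- cap_top (a point): centre of the closed flat top of the cap's hub, 43 mm above its underside.
- nut0: loose steel T-nut, 22 x 22 mm and 16 mm high, 40 g, lying in the feed tray at the start. Origin: centre of its underside.
- nut1: loose steel T-nut, 22 x 22 mm and 16 mm high, 40 g, lying in the feed tray at the start. Origin: centre of its underside.
- nut2: loose steel T-nut, 22 x 22 mm and 16 mm high, 40 g, lying in the feed tray at the start. Origin: centre of its underside.
- nut3: loose steel T-nut, 22 x 22 mm and 16 mm high, 40 g, lying in the feed tray at the start. Origin: centre of its underside.
- nut4: loose steel T-nut, 22 x 22 mm and 16 mm high, 40 g, lying in the feed tray at the start. Origin: centre of its underside.
- flange: bystander in the other place beside the stand: steel flange 96 mm across, 30 mm high, with an open hole 44 mm wide right through it; not the cap. Origin: centre of its underside.
- collet_a: bystander: dark steel ring 56 mm across, 40 mm high, far left. Origin: centre of its underside.
- collet_b: bystander: dark steel ring 68 mm across, 32 mm high, far right. Origin: centre of its underside.
- wrench: bystander: wrench lying near the robot on the right.
- screwdriver: bystander: screwdriver lying near the robot on the left.
- tin: bystander: small round white jar with a steel cap, 60 mm across, 80 mm high, beyond the stand. Origin: centre of its underside.
There are look-alikes about, which are no part of the job. What is shaped like the cap but orange or turquoise is not meant.

How it is judged:
By the outcome, as a careful person would: the job done as asked, in the order asked, and still so for the second after the job is handed in, while the arm keeps its last pose, push and grip.
It also fails if it takes over 58 s, if anything falls off the work surface, if the arm or the gripper's body presses on something with over 40 N, if the wrist force passes 120 N, or if a joint passes its speed limit or range.

## Working session

There is one attempt and no reset: what is moved stays moved. The work goes in short steps, each a Python script; the robot and the scene stay as the last script left them, time stands still between calls to the robot, and variables do not carry over. Pictures are saved under pics/ and viewed, at most 10 in all, crops included, and the job is handed in when it is done.

```bash
mkdir -p pics; ls; cat > h.py <<'E'
from cell import robot, grip, kin, viewer
import numpy as np, cv2
from scipy.spatial.transform import Rotation as Ro
def snap(c,fn=None):
    i=viewer.camera_info(c); im=viewer.read_camera(c)
    if fn: cv2.imwrite('pics/'+fn,im[:,:,::-1])
    return im,i
def w(i,p): return np.array(i["R"]).T@(np.array(p)-np.array(i["t"]))
def px(i,X):
    c=np.array(i["camera_matrix"])@(np.array(i["R"])@np.array(X)+np.array(i["t"])); return c[:2]/c[2]
def ray(i,u,v,z):
    R=np.array(i["R"]); o=-R.T@np.array(i["t"]); d=R.T@np.linalg.inv(i["camera_matrix"])@[u,v,1]
    return o+d*(z-o[2])/d[2]
def pins(n,c,i): 
    return [(round(d["confidence"],2),np.round(w(i,d["at"]),1),np.round(px(i,w(i,d["at"])))) for d in viewer.pinpoint(n,c)]
E
python3 - <<'E'
from h import *
a,i=snap("top")
for n in ["stand","stud_top","seal_top","tray_bar","tray_hinge","cap","cap_top","flange","tin","nut0"]: print("top",n,pins(n,"top",i))
b,j=snap("side")
for n in ["stud_top","tray_bar","tray_hinge","cap_top"]: print("side",n,pins(n,"side",j))
cv2.imwrite('pics/a.png',np.vstack([a,b])[:,:,::-1][:, :])
im=cv2.imread('pics/a.png'); cv2.imwrite('pics/a.png',cv2.resize(np.hstack([im[:384],im[384:]]),(800,300)))
cv2.imwrite('pics/top.png',a[:,:,::-1])
print(robot.observe())
E
```

```text
pics
top stand [(0.72, array([ 568.9, -112.9,   -2.1]), array([321., 178.]))]
top stud_top [(0.71, array([ 565.6, -113.1,   91.5]), array([326., 173.]))]
top seal_top [(0.55, array([ 571. , -113.8,   64.8]), array([325., 173.]))]
top tray_bar [(0.94, array([540.4,  98.5,  73.5]), array([246., 183.]))]
top tray_hinge [(0.85, array([560.2, -58.4,  71.5]), array([304., 176.])), (0.66, array([314.4, 213.7,  -0.8]), array([204., 267.]))]
top cap [(0.95, array([637.4, 190.6,   4.2]), array([216., 153.])), (0.85, array([647.3, 449.9,   2. ]), array([127., 149.])), (0.72, array([506.3, 343.5,  -1.6]), array([162., 198.])), (0.67, array([350.4, 449.3,   1.1]), array([121., 252.])), (0.67, array([506.9, 200.3,   2.7]), array([211., 198.]))]
top cap_top [(0.98, array([638. , 190.7,  41.7]), array([214., 150.])), (0.93, array([509.2, 203.4,  42. ]), array([208., 195.])), (0.92, array([351. , 445.1,  43.3]), array([117., 252.])), (0.8, array([507.1, 344.7,  45.4]), array([157., 195.])), (0.68, array([650. , 448.2,  43.4]), array([123., 145.]))]
top flange [(0.69, array([ 522.3, -357.7,    3.7]), 
[... 1373 characters left out ...]
array([ 1.22100954,  0.46742967, -0.01159461,  1.60272046,  0.00600617,
        1.07141177, -0.05629372]), 'joint_velocities': array([-0.00020291,  0.00049859,  0.0008573 , -0.00066214, -0.00052818,
        0.00096505, -0.00041004]), 'joint_torque': array([ 1.72964542e-04, -5.20366645e+01, -1.20890531e-02, -2.44052321e+01,
       -5.65931085e-02,  1.12416819e-02,  3.77331173e-05]), 'tcp_pos': array([ 196.25070634, -619.66403707,  214.62954775]), 'tcp_rot': array([ 3.10464796e+00,  4.79896940e-01, -5.31866750e-05]), 'contact_force': array([ 0.17783063, -0.44601826,  0.95994827]), 'wrist_torque': array([ 0.02799013, -0.01739164, -0.03992263]), 'grip_force': 0.0, 'grip_width': 0.99640496699248}
```

View pics/a.png

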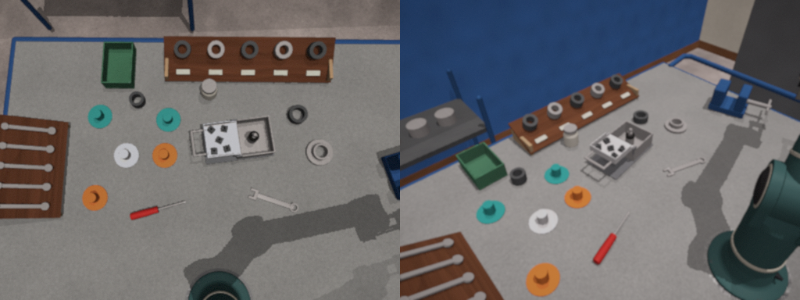

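```bash
python3 -c "
import cv2
a=cv2.imread('pics/top.png')[110:290,90:350];cv2.imwrite('pics/crop.png',cv2.resize(a,None,fx=3,fy=3,interpolation=2))"
```

```text
(no output)
```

View pics/crop.png

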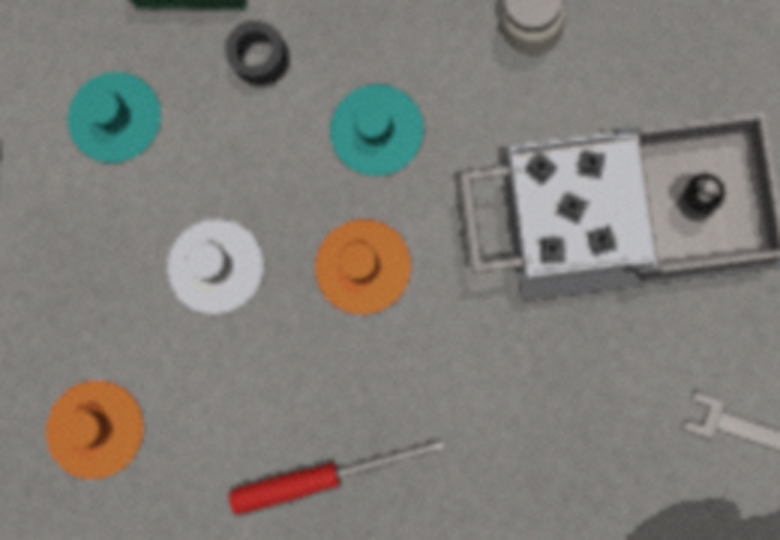

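The cap-shaped things in the top view are:
- turquoise (216,153) and (127,149)
- orange (211,198) and (121,252)
- bare aluminium (162,198), at about (507, 345)

The crop shows only the one at (162,198) as bare metal with a closed hub, so that is the cap. The flange at (408,195) has an open hole. Next I go to the bar.

```bash
cat >> h.py <<'E'
def down(yd):
    y=np.array([yd[0],yd[1],0.])/np.hypot(*yd[:2]); z=np.array([0,0,-1.]); 
    return Ro.from_matrix(np.c_[np.cross(y,z),y,z]).as_rotvec()
def best(p,yd):
    q0=robot.observe()["joints"]; o=[]
    for s in (1,-1):
        q=kin.ik(list(p),list(down(s*np.array(yd))))
        if q is not None: o.append((np.abs(np.array(q)-q0).max(),s,np.round(q,2)))
    o.sort(key=lambda a:a[0]); print(o); return down(o[0][1]*np.array(yd))
E
python3 - <<'E'
from h import *
d=np.array([-30,210.])
r=best([538,93,230],d); robot.movep([538,93,230],r)
im,i=snap("wrist","w1.png")
for n in ["tray_bar","tray_hinge","stud_top"]: print(n,pins(n,"wrist",i))
a,j=snap("top")
for n in ["tray_bar","tray_hinge","stud_top"]: print("top",n,pins(n,"top",j))
print(robot.observe()["t"],robot.observe()["tcp_pos"])
E
```

```text
[(np.float64(1.1605919430049134), 1, array([ 0.64,  0.57, -1.17,  1.79,  0.57,  1.17,  1.  ])), (np.float64(1.8632786465307445), -1, array([ 0.37,  0.38, -0.75,  1.81,  0.3 ,  1.07, -1.92]))]
tray_bar [(0.62, array([542.9,  96.3,  69.3]), array([256., 180.]))]
tray_hinge [(0.91, array([562.4, -61.6,  69.5]), array([119., 177.]))]
stud_top [(0.68, array([ 570. , -112.1,   91. ]), array([ 64., 182.]))]
top tray_bar [(0.52, array([541.3,  98.5,  77.7]), array([246., 182.]))]
top tray_hinge []
top stud_top [(0.87, array([ 566.6, -116. ,   90.5]), array([327., 173.]))]
3.9833 [538.02057595  92.90067413 229.98009741]
```

View pics/w1.png

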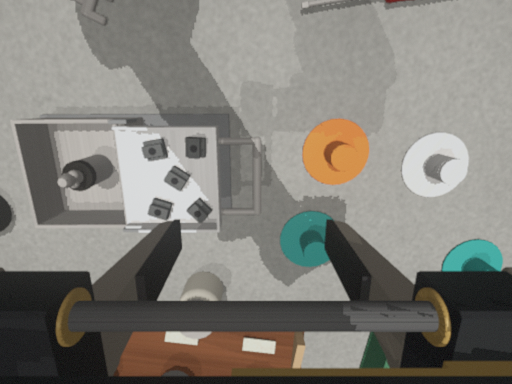

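The wrist view shows the bar vertical at column 258, rows 140–212, with its middle at (258,177). The tray has five nuts at x 145–205, and the stud is at (64,182). I'll refine the bar position, then grip and lift.

```bash
python3 - <<'E'
from h import *
i=viewer.camera_info("wrist")
b=ray(i,258,177,72); e=[ray(i,258,y,72) for y in (140,212)]; print(b,e)
B=np.array([(b[0]+541.3)/2,b[1]]); S=np.array([569,-114.5]); d=B-S; print(np.hypot(*d)); d/=np.hypot(*d); print(d)
r=best([*B,150],d)
# feasibility of arc with fixed vertical tool
H=np.array([*(B-158*d),72])
def bar(t): return np.array([*(H[:2]+158*np.cos(t)*d),72+158*np.sin(t)])
off=np.array([0,0,-12.])
for t in np.linspace(0,1.15,6): 
    q=kin.ik(list(bar(t)+off),list(r)); print(None if q is None else np.round(q,2))
np.save('bar.npy',np.array([*B,*d,*r]))
grip(0.36,30); robot.movep([*B,110],r); robot.servo_line([*B,60],feed=80)
grip(0.0,30); s=robot.observe(); print(s["t"],s["tcp_pos"],s["grip_width"],s["grip_force"],s["contact_force"])
E
```

```text
[538.66027857  99.39649303  72.        ] [array([496.5965314,  93.1443691,  72.       ]), array([581.40501903, 105.74983605,  72.        ])]
215.85611421870018
[-0.13444076  0.99092163]
[(np.float64(0.1284557271155895), 1, array([ 0.55,  0.65, -1.08,  1.86,  0.67,  1.04,  0.91])), (np.float64(2.227071149803329), -1, array([-0.93,  0.5 ,  0.89,  1.95, -0.48,  0.92, -1.23]))]
[ 0.46  0.75 -0.95  1.92  0.79  0.9   0.81]
[ 0.51  0.71 -1.    1.9   0.74  0.96  0.86]
[ 0.56  0.67 -1.05  1.88  0.69  1.01  0.91]
[ 0.63  0.64 -1.09  1.85  0.65  1.06  0.98]
[ 0.7   0.62 -1.12  1.83  0.62  1.1   1.05]
[ 0.77  0.6  -1.14  1.8   0.61  1.14  1.12]
6.7667 [540.60147162  96.80868543  60.27195638] 0.09731588310110979 29.996795654296875 [ 1.05113963 -4.20466445  3.45600916]
```

```bash
python3 - <<'E'
from h import *
v=np.load('bar.npy'); d=v[2:4]; p=robot.observe()["tcp_pos"]
def off(t): return np.array([*(158*(np.cos(t)-1)*d),158*np.sin(t)])
for t in np.linspace(0.14,1.12,8):
    robot.servo_line(list(p+off(t)),feed=90)
    s=robot.observe(); print(round(t,2),round(s["t"],2),s["tcp_pos"]-p-off(t),s["contact_force"],s["grip_width"])
    if np.linalg.norm(s["contact_force"])>30: break
np.save('p0.npy',p)
robot.hold(0.6)
im,i=snap("side"); im2,k=snap("top"); c=np.round(px(i,[560,-20,100])).astype(int); e=np.round(px(k,[560,-60,100])).astype(int)
f=lambda m,c:cv2.resize(m[max(c[1]-60,0):c[1]+60,c[0]-66:c[0]+66],(400,364))
cv2.imwrite('pics/s2.png',np.hstack([f(im,c),f(im2,e)])[:,:,::-1])
E
```

```text
0.14 7.17 [ 0.01040712 -0.00717068  0.4799105 ] [ 1.01147629 -0.38799266 -3.92932916] 0.09809422776496665
0.28 7.56 [-0.00099882  0.16140959  0.48692333] [ 0.96309768  1.13307328 -3.14563509] 0.10441137008552911
0.42 7.95 [0.04717816 0.55767462 0.391156  ] [-0.24332972  2.68329073 -3.01413975] 0.09856072334648386
0.56 8.34 [0.06277365 1.15393227 0.31572221] [ 0.63333913  5.70020423 -0.32198146] 0.09681096247806327
0.7 8.73 [0.09566767 1.91045573 0.57504725] [1.12928982 5.83981441 1.71923751] 0.09968345661210123
0.84 9.12 [0.15208677 2.64432639 1.01304294] [-1.56237776  6.70771127  5.09008117] 0.09790310351080972
0.98 9.52 [0.25514692 3.31507883 1.56904364] [-1.81791139  7.81104427  8.16087434] 0.09866676596943429
1.12 9.91 [0.39373442 3.28603737 2.0053536 ] [-2.65825076  7.1255267  11.7022294 ] 0.0978040604489168
```

View pics/s2.png

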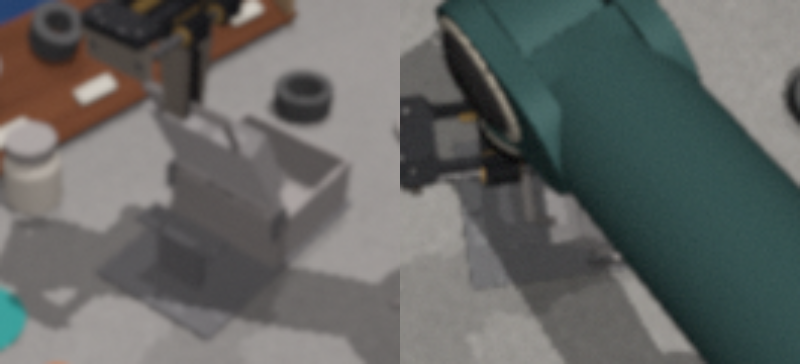

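The side view shows the tray tilted steeply with the bar in the fingers. The nuts are hidden in the basket. I'll lift a touch more, lower the tray and look.

```bash
python3 - <<'E'
from h import *
v=np.load('bar.npy'); d=v[2:4]; p=np.load('p0.npy')
def off(t): return np.array([*(158*(np.cos(t)-1)*d),158*np.sin(t)])
robot.servo_line(list(p+off(1.18)),feed=60); robot.hold(0.4)
for t in np.linspace(1.0,0,6): robot.servo_line(list(p+off(t)),feed=120)
s=robot.observe(); print(s["t"],s["contact_force"])
grip(0.36); robot.servo_line([p[0],p[1],140],feed=150)
C=[507,345]
r=best([p[0],p[1]+40,230],d); robot.movep([p[0],p[1]+40,230],r)
im,i=snap("wrist","w3.png")
for n in ["stud_top","seal_top","cap_top","nut0","tray_bar"]: print(n,pins(n,"wrist",i))
print(robot.observe()["t"])
E
```

```text
13.7833 [ 0.05402826  5.51198351 -1.46578515]
[(np.float64(0.15250494843286688), 1, array([ 0.53,  0.58, -1.15,  1.77,  0.57,  1.18,  0.92])), (np.float64(2.7881024790591473), -1, array([ 0.05,  0.34, -0.43,  1.79,  0.16,  1.05, -1.89]))]
stud_top [(0.94, array([ 569.2, -117. ,   89. ]), array([ 19., 174.])), (0.17, array([501.3, 339.9,  40.2]), array([418., 161.]))]
seal_top [(0.63, array([ 575.9, -118.3,   65.8]), array([ 34., 175.]))]
cap_top [(0.86, array([644.3, 194.7,  41.5]), array([284., 250.])), (0.76, array([507.5, 202.1,  38.1]), array([308., 151.])), (0.75, array([504.9, 340.6,  42.3]), array([418., 164.])), (0.55, array([651.9, 449. ,  41.9]), array([462., 277.])), (0.42, array([742.6,  43.7,   1.9]), array([176., 282.]))]
nut0 [(0.61, array([616.3, -85.1,  10.3]), array([ 89., 197.])), (0.56, array([744.1,  41.7,   3.1]), array([175., 283.])), (0.5, array([609.2, -99.6,  19. ]), array([ 74., 192.]))]
tray_bar [(0.76, array([540.3,  95.2,  70.6]), array([217., 171.])), (0.63, array([503.8, 339.6,  37.9]), array([416., 163.]))]
15.775
```

View pics/w3.png

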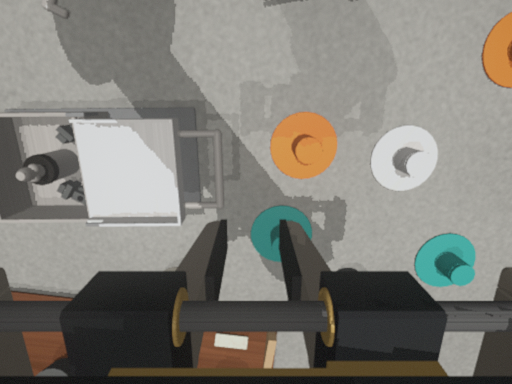

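The tray is empty and level. The cap's hub is at (418,164), bare metal, and nuts show in the basket around (70,130) and (70,190). Next, the cap.

```bash
python3 - <<'E'
from h import *
v=np.load('bar.npy'); d=v[2:4]
p=[530,342,190]
r=best(p,d); robot.movep(p,r)
grip(0.8)
im,i=snap("wrist","w4.png")
P=[a for a in pins("cap_top","wrist",i)+pins("cap","wrist",i) if np.hypot(*(a[1][:2]-[506,344]))<40]; print(P)
for m in viewer.silhouettes("cap","wrist"):
    ys,xs=np.nonzero(m["mask"]); c=(xs.mean(),ys.mean()); 
    (cx,cy),rad=cv2.minEnclosingCircle(np.c_[xs,ys].astype(np.float32))
    print(round(m["confidence"],2),c,(cx,cy,rad),ray(i,cx,cy,4)[:2])
print(robot.observe()["t"])
E
```

```text
[(np.float64(0.47272648014059343), 1, array([ 0.06,  0.71, -1.03,  1.63,  0.64,  1.18,  0.59])), (np.float64(2.4102613652794984), -1, array([-1.37,  0.7 ,  1.12,  1.73, -0.68,  1.16, -1.49]))]
[(0.94, array([502.8, 340.7,  41.3]), array([255., 154.])), (0.84, array([505.1, 342.5,  -3.8]), array([256., 150.]))]
0.96 (np.float64(302.8683274021352), np.float64(267.90462633451955)) (312.73101806640625, 265.0996398925781, 28.793872833251953) [650.93233393 442.18737524]
0.88 (np.float64(128.15611390284758), np.float64(232.04623115577888)) (130.0, 231.5, 34.091888427734375) [634.35570584 191.86107773]
0.79 (np.float64(255.36346647979445), np.float64(149.48119598224713)) (255.50062561035156, 149.4103240966797, 37.389286041259766) [503.47636299 342.05949122]
0.66 (np.float64(140.76183070428795), np.float64(135.11819595645412)) (140.6776885986328, 135.25991821289062, 39.826873779296875) [505.30247838 202.39711423]
0.64 (np.float64(368.5658084449022), np.float64(30.61483007209063)) (372.0, 27.366071701049805, 45.2206916809082) [353.764537   449.84591714]
17.5583
```

View pics/w4.png

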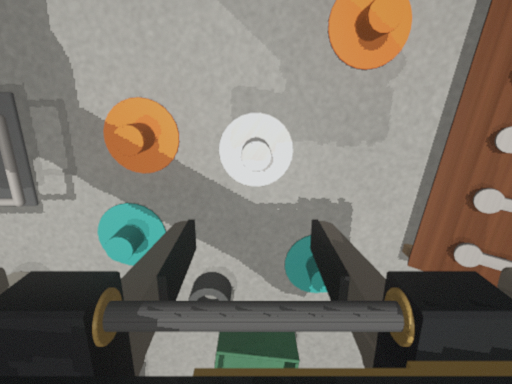

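The white metal cap is at (255,150), centred between the fingers' columns. Grasping it now.

```bash
python3 - <<'E'
from h import *
v=np.load('bar.npy'); d=v[2:4]
C=[503.8,342]
r=best([*C,70],d)
robot.movep([*C,70],r); robot.servo_line([*C,7],feed=80)
s=robot.observe(); print(s["tcp_pos"],s["contact_force"])
grip(0.0,55); s=robot.observe(); print(s["t"],s["tcp_pos"],s["grip_width"]*92,s["grip_force"],s["contact_force"])
robot.servo_line([*C,170],feed=200)
s=robot.observe(); print(s["t"],s["tcp_pos"],s["grip_width"]*92,s["contact_force"])
S=[569,-115.3]
im,i=snap("wrist"); print(pins("cap","wrist",i),pins("cap_top","wrist",i))
im,j=snap("side"); print(pins("cap","side",j))
r=best([*S,180],d)
for q in ([540,100],[560,-60]): print(kin.ik([*q,180],list(r)))
E
```

```text
[(np.float64(0.20387717746651335), 1, array([-0.01,  0.81, -0.92,  1.76,  0.77,  0.98,  0.46])), (np.float64(2.8494529241057425), -1, array([-0.45,  0.6 , -0.27,  1.79,  0.21,  0.78, -2.26]))]
[503.94635741 342.41091263   7.36764479] [-0.62541141  0.1876564   0.20136846]
19.75 [503.84890092 342.03024487   7.09162055] 33.18665498026556 55.000130385160446 [0.67393622 0.70950749 0.13643222]
20.7167 [503.33971503 341.17916258 168.7377118 ] 33.220349220612476 [ 0.11856338 -1.48259989 -1.60925945]
[(0.96, array([ 6.385e+02,  1.969e+02, -2.000e-01]), array([129., 259.])), (0.73, array([505.1, 341.2, 156.4]), array([252., 229.])), (0.73, array([506.5, 205.5,  -3.9]), array([139., 161.])), (0.61, array([350.7, 450.6,  -1.6]), array([374.,  49.]))] [(0.68, array([352.9, 449.9,  43.4]), array([392.,  42.])), (0.65, array([646.5, 192.4,  43.5]), array([110., 284.])), (0.6, array([506.1, 339.9, 203. ]), array([249., 267.])), (0.59, array([505.9, 202.4,  37.5]), array([122., 167.]))]
[(0.91, array([6.528e+02, 4.447e+02, 3.000e-01]), array([116., 270.])), (0.84, array([503.6, 337.7, 160.8]), array([175., 241.])), (0.8, array([350. , 447.6,  -1.5]), array([182., 358.])), (0.6, array([505.4, 198.6,   3.9]), array([228., 252.])), (0.57, array([6.422e+02, 1.882e+02, 4.000e-01]), array([201., 223.]))]
[(np.float64(0.8573289312427985), 1, array([ 0.91,  0.66, -1.08,  1.76,  0.65,  1.12,  1.32])), (np.float64(1.987924743442374), -1, array([ 0.43,  0.42, -0.36,  1.79,  0.18,  0.96, -1.45]))]
[ 0.56825683  0.61039814 -1.09720757  1.83571719  0.61483724  1.08506552
  0.9435669 ]
[ 0.84233449  0.6369171  -1.09543541  1.80264719  0.63353351  1.10445256
  1.22769522]
```

```bash
python3 - <<'E'
from h import *
v=np.load('bar.npy'); d=v[2:4]
r=best([610,-115,190],d); robot.movep([610,-115,190],r)
robot.hold(0.2)
im,i=snap("wrist","w5.png")
for n in ["stud_top","seal_top","cap","cap_top"]: print(n,pins(n,"wrist",i)[:3])
print(px(i,[569,-115.3,92]))
s=robot.observe(); print(s["t"],s["tcp_pos"],s["grip_width"]*92)
cv2.imwrite('pics/w5b.png',cv2.resize(im[:300,100:420],None,fx=2,fy=2)[:,:,::-1])
E
```

```text
[(np.float64(0.7893206687272475), 1, array([ 0.84,  0.71, -1.06,  1.65,  0.66,  1.18,  1.33])), (np.float64(1.9939391314166395), -1, array([ 0.39,  0.47, -0.34,  1.68,  0.18,  1.02, -1.45]))]
stud_top [(0.88, array([ 568.8, -113.4,   88.4]), array([259., 147.]))]
seal_top [(0.88, array([ 575.2, -120.2,   64.4]), array([251., 149.]))]
cap [(0.97, array([ 612.3, -114.4,  178.4]), array([251., 230.])), (0.86, array([ 6.403e+02,  1.969e+02, -2.000e-01]), array([480., 223.]))]
cap_top [(0.96, array([ 611.8, -115.6,  225.7]), array([248., 267.])), (0.75, array([644.2, 193.9,  41. ]), array([503., 239.])), (0.18, array([568.2, -70.3,  11.8]), array([294., 143.]))]
[256.82315173 147.73931482]
23.1333 [ 610.06071468 -114.77436138  189.99794854] 33.01421367672936
```

View pics/w5b.png

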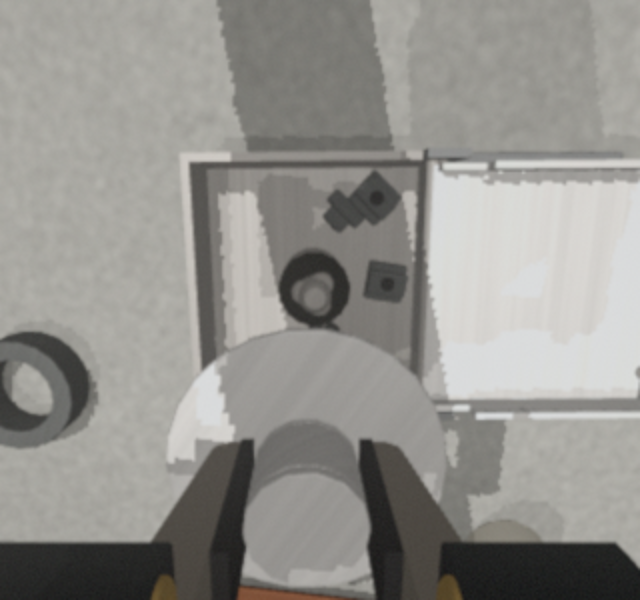

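The stud top appears at crop (313,296), which is full-image (256.5,148). My estimate (569, -115.3, 92) projects to (256.8,147.7), so the two agree. The nuts lie in the basket and the cap is straight in the fingers. Going down with force checks.

```bash
python3 - <<'E'
from h import *
S=[567.6,-115.3]
robot.servo_line([*S,150],feed=100); robot.servo_line([*S,103],feed=80); robot.hold(0.2)
def rep(c):
    s=robot.observe(); print(c,round(s["t"],2),np.round(s["tcp_pos"],2),np.round(s["contact_force"],1),np.round(s["wrist_torque"],2),round(s["grip_width"]*92,2)); return s["contact_force"]
f0=rep("start")
for z in (98,94,91,88):
    robot.servo_line([*S,z],feed=30); f=rep(z)
    if f[2]-f0[2]>6 or np.hypot(*(f-f0)[:2])>10: print("stop"); break
E
```

```text
start 24.8 [ 567.95 -115.36  103.52] [-0.2 -0.9 -1.3] [ 0.05 -0.12 -0.01] 33.28
98 25.12 [ 567.39 -115.35   97.75] [ 0.9 -0.9 -1.2] [ 0.04 -0.14  0.01] 33.44
94 25.4 [ 567.42 -115.27   93.73] [-0.2  0.7 -2.1] [ 0.06 -0.18  0.01] 33.08
91 25.65 [ 567.51 -115.3    90.82] [ 0.1 -0.3 -1.3] [ 0.03 -0.1   0.03] 33.26
88 25.9 [ 567.45 -115.31   87.77] [-0.1  0.3 -0.9] [ 0.08 -0.13  0.  ] 32.94
```

The stud is in the mouth with no side force. Pressing now.

```bash
python3 - <<'E'
from h import *
S=[567.6,-115.3]
for z in list(range(86,60,-1)):
    robot.servo_line([*S,z],feed=25)
    s=robot.observe(); f=s["contact_force"]; print(z,round(s["t"],2),np.round(s["tcp_pos"],2),np.round(f,1),round(s["grip_width"]*92,2))
    if f[2]>22 or np.hypot(*f[:2])>12: print("stop"); break
E
```

```text
86 26.15 [ 568.08 -115.23   86.21] [ 0.8  1.  -0.1] 33.32
85 26.4 [ 568.43 -115.34   85.47] [ 2.6 -0.8  1.2] 33.35
84 26.65 [ 568.65 -115.34   84.86] [1.6 0.5 5. ] 33.48
83 26.9 [ 568.7  -115.34   83.92] [2.4 0.8 6. ] 33.13
82 27.15 [ 568.66 -115.41   82.59] [ 3.4 -1.1  3.5] 32.96
81 27.4 [ 568.18 -115.59   80.74] [ 5.3 -0.8 -0.9] 33.2
80 27.65 [ 568.05 -115.57   79.53] [ 7.  -0.8 -2.3] 33.13
79 27.9 [ 567.94 -115.59   78.53] [ 5.7 -1.4 -1.9] 32.92
78 28.15 [ 567.86 -115.61   77.39] [ 6.9 -1.2 -3.5] 32.87
77 28.4 [ 567.51 -115.69   75.91] [ 6.8 -0.8 -5.6] 32.98
76 28.65 [ 567.32 -115.73   74.48] [ 7.9 -1.4 -8.7] 33.33
75 28.9 [ 567.28 -115.77   73.3 ] [ 7.9 -1.8 -8.9] 33.17
74 29.15 [ 567.14 -115.26   72.43] [ 6.6 -1.2 -7.1] 33.14
73 29.4 [ 567.17 -115.04   71.81] [ 5.5 -0.3 -6.7] 33.21
72 29.65 [ 567.22 -114.98   71.29] [ 5.3  0.6 -4.1] 33.37
71 29.9 [ 567.32 -114.98   71.01] [2.5 0.3 1.1] 33.06
70 30.15 [ 567.36 -114.96   70.12] [1.9 1.4 3. ] 33.03
69 30.4 [ 567.35 -115.02   69.11] [-0.2  2.1  4.2] 33.45
68 30.65 [ 567.4  -114.95   68.24] [-0.5  1.9  6.4] 33.32
67 30.9 [ 567.42 -114.99   67.45] [-1.3  2.2  8.5] 33.0
66 31.15 [ 567.41 -114.99   66.61] [-0.8  1.3  8.3] 33.04
65 31.4 [ 567.42 -115.     66.  ] [-0.6  1.6 11.5] 33.27
64 31.65 [ 567.47 -115.03   65.9 ] [-4.6  0.5 18.3] 32.7
63 31.9 [ 567.54 -115.     65.81] [-6.5  1.  26.6] 32.99
stop
```

The force peaked, dropped and turned to pull, which is the click. It then rose through the seal spring to a hard stop at TCP z ≈ 65.9, now 26 N. One check picture while holding.

```bash
python3 - <<'E'
from h import *
robot.hold(0.7)
s=robot.observe(); print(s["t"],s["tcp_pos"],s["contact_force"],s["grip_force"])
im,i=snap("side"); c=np.round(px(i,[560,-60,90])).astype(int)
P=pins("cap","side",i); print(P[:5]); print(pins("seal_top","side",i), pins("nut0","side",i))
cv2.imwrite('pics/f.png',cv2.resize(im[c[1]-75:c[1]+75,c[0]-100:c[0]+100],None,fx=4,fy=4)[:,:,::-1])
E
```

```text
32.6 [ 567.5097812  -114.97284978   65.8039144 ] [-6.95652357  0.49854618 26.27182632] 55.009417813271284
[(0.75, array([506.7, 202.2,   4.4]), array([226., 252.])), (0.74, array([640. , 187.4,   1. ]), array([201., 223.])), (0.73, array([652.8, 445.2,  -1.8]), array([116., 271.])), (0.71, array([ 569.7, -120.9,   57.3]), array([295., 173.])), (0.68, array([350.1, 448.9,  -2.7]), array([182., 359.]))]
[(0.38, array([705.5, 304.7,   3.2]), array([153., 230.]))] []
```

View pics/f.png

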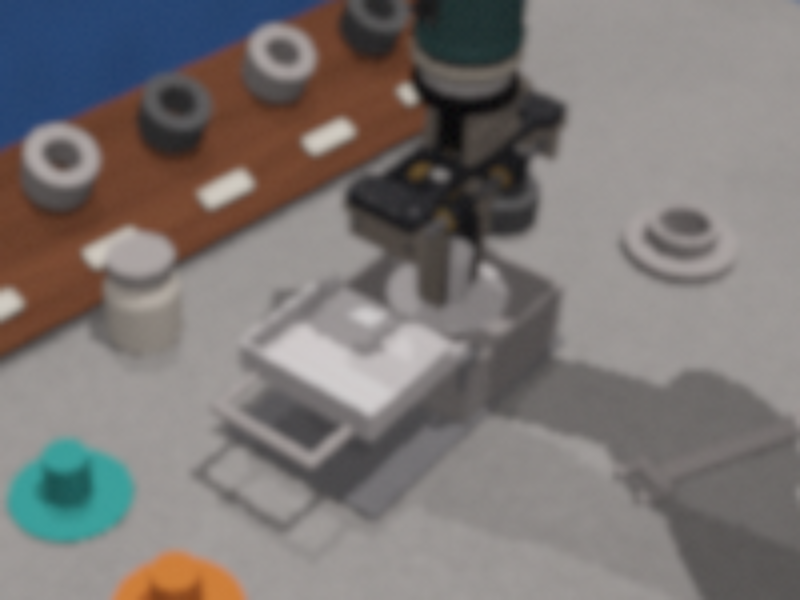

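The picture shows the cap seated level in the basket at (450,295), the tray empty and level, and no nuts outside. The push is steady at 26 N.

```bash
python3 -c "
from cell import robot; print(robot.job_done())"
```

```text
the job is handed in; nothing more can be done
None
```

I tipped the T-nuts into the basket (tray empty, none seen outside; the cap hides part of the basket, so I did not count all five there), clicked the cap on and handed the job in at about 33 s, still pressing it at 26 N against the seal's hard stop.

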